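# Dose two milling balls from a rotary feeder into a jar

## Robot

A 7-joint arm with a two-finger parallel gripper is mounted at the origin on the work surface. World frame = base frame: x ahead of the robot, y to its left, z up, the work surface at z = 0. Lengths are in m, angles in rad, forces in N, time in s.
With the tool pointing down it reaches from about 0.425 to 0.925 m from the base axis. Payload 6.8 kg.
Tool frame: the origin (TCP) lies on the front face of the gripper's body, between the roots of the fingers; the fingertips stand 80 mm ahead of it and the grasp point (between the pads) lies 61 mm ahead of it (manip.tips_ahead is the distance from the TCP to the fingertips, in m); x points along the fingers, y is the direction in which the jaws open and shut, and the axes are right-handed (so a half turn about x gives the same grasp; the last joint's range is limited). The gripper opens to 88 mm and grips with 3 to 60 N. Pads are 20 mm wide; open, the fingers measure 115 mm over their backs; the gripper's body (75 mm by 178 mm) begins 61 mm behind the grasp point.
Start: joints at [-1.366, 0.477, 0.022, 1.555, -0.011, 1.109, -0.083], TCP at [0.208, 0.642, 0.303] pointing down, gripper open.
Joint ranges: [-2.96, 2.96], [-0.34, 2.1], [-1.41, 1.46], [0.24, 2.44], [-1.37, 4.51], [0.17, 1.92], [-2.96, 2.96]. Speed limits (rad/s): [2.39, 2.39, 3.14, 3.14, 3.14, 3.14, 3.14].

## Interface

Orientations are given as a 3x3 rotation matrix whose columns are the frame's x, y, z axes.
In Python, from bench import manip gives the robot as it stands. The module is installed in compiled form; this text tells all that it offers.
- The arm moves only by the tool move_arm, never from a script. Its arguments are lists of equal length, an entry for each row: "offset": the shift along the world's x, y, z in mm, a list of three; "spin": the turn about the world's z in degrees. In form: {"offset": [[x, y, z], ...], "spin": [spin, ...]}. A call has 1 to 20 rows; each row is the pose to reach, as a shift and turn from the pose measured when the call began; what a row does not reach only later rows make up. A row lasts 1/8 s, in which the tool goes at most 62.5 mm and 10.7 degrees, less where a joint would pass 70% of its speed; a pose out of reach is approached as far as the arm can. A call with a gripper value outside its range is refused whole. "claw" is the finger opening in mm, from 0 to 87.8, set as the call begins (left out, the last holds). The fingers move at their own pace and stop on an object; "force" is the grip in N (left out, the last holds). Time passes only in rows, so rows that repeat a pose let the fingers close. It gives the time, the measured TCP pose, the force and the opening at its end, in the units of the state.
- manip.get_state(): the state, without advancing time (a new reading comes with each control period).
- manip.capture(name): name is "scene" or "top" or "wrist"; returns a dict with "frame" (384x512x3 uint8, red, green, blue), "range_z" (384x512 float32, m along the optical axis (not along the pixel's ray), 0 where there is no reading), "intrinsics" (3x3 intrinsics, pixels), "dist" ([k1, k2, p1, p2, k3] as OpenCV has them; the pictures are not rectified), "rvec" (rotation vector, rad) and "tvec" (3), from world to camera coordinates, as OpenCV has them. Camera axes: x right, y down, z forward; pixel columns grow to the right and rows downward; lengths in m; the calibration is good to about 2 mm. A picture is of the moment at which its call begins.
- manip.sign_off(): hands the job in, once; it reports no verdict.
Trained networks look in a picture, given as the dict that the camera call returned (one of the last four; its "shot" number tells which), for a name from the list of things; names that differ only in an ending like _2 or _b are one class to them, and where a whole thing is asked for, a point or a joint stands for the part that bears it (a point fixed in the world has none). Each returns a list of dicts, best first, with "p" (0 to 1); they miss things now and then, are a little off and sometimes report something else, mostly with a low value. They report only what shows in the picture. A call takes as long as a camera call. They do not tell look-alikes from the thing itself.
- manip.outline_of(picture, query): "pixels" (384x512 bool, what is visible of it) and "uv" ([column, row] in pixels, amid what is visible of it).
- manip.place_of(picture, query): "uv" ([column, row] in pixels: a listed point, or the origin of a listed thing).
The state is a dict: "t": time; "joint_pos": joint angles; "dq": joint speeds; "joint_torque": joint torques, N m; "tool_pos": TCP position; "tool_rot": TCP orientation; "ft_force": force on the tool from outside, world axes, zero at the start; "wrist_torque": the same for the moment, N m; "grip_width": opening from 0.0 (shut) to 1.0 (fully open).
Only numpy, scipy, OpenCV 4.12 (cv2) and the standard library are available. Lean on these libraries where they do the work, as an engineer would, in place of code of your own. Each camera call takes 0.05 s, during which the arm holds its last target. There are 200 camera calls.

## Task

Stand the milling jar with the blue handle on the round blue mark at the foot of the ball feeder, upright and under the chute, and let go of it. Then turn the feeder's orange crank slowly, never faster than half a turn a second, over the top towards the chute so that the balls drop one at a time: first one, then a second, into the jar, with the third ball left in the drum. Leave the jar with the red handle where it stands.

Things in the scene. Friction and masses are not known exactly. Their poses are not given: they have to be found in the camera images.
- jar_blue: round open aluminium jar with a BLUE handle: 84 mm wide, 50 mm high, wall 4 mm, floor 5 mm, 130 to 250 g. Origin: centre of the underside, z up. Handle: upright plate on its +y side, 10 mm thick along the jar's x, 40 to 68 mm from the centre along +y, 22 to 67 mm high (17 mm above the rim); pinch it across its thickness from above, about 57 mm from the centre.
- jar_red: the same jar with a RED handle, standing nearby: a bystander, not to be moved. Origin as for the other jar.
- pad (a point): centre of the round blue mark (88 mm) on top of the fixed feeder's base, 8 mm above the table: the jar's centre goes here. Axes are the feeder's: z up, +y from the drum out past the chute, x along the drum's axis, crank on the -x side. The chute's lip, 36 mm wide, 93 mm above the table (side walls to 115 mm), ends 53 mm short of this point on its -y side; a jar lowered handle to +y clears it.
- drum_axis (a point): middle of the drum on its level axis, 165 mm above the table, 133 mm from the mark along feeder -y; axes as for the mark. Blue drum of 7 vanes, 92 mm diameter, between clear cheeks of 104 mm diameter, 30 mm to either side with bearings; clear shroud strips leave a side opening above the chute. All but the crank is below 220 mm.
- drum (a joint): turn of the drum in rad, near 0 at the start, growing as the drum's top and the crank move towards the chute (feeder +y). Balls drop as their pockets reach the side opening: the first at about 0.4, the second at about 1.3, the third at about 2.2. It stays where it is left and takes about 2 N at the crank. Stops at -0.3 and 3.0.
- crank_grip (a point): grip point on the centre line of the crank's orange pin: a rod 14 mm thick along feeder x, 70 mm from the drum's axis. The point is 70 mm from the drum's middle towards feeder -x; the pin is free from 36 to 100 mm. It stands at (joint - 0.873) rad from upright, positive to +y. Its axes turn with the drum; the pin can turn between fingers that keep pointing down.
- ball1: white ceramic ball, 20 mm in diameter, 25 g, in the drum pocket nearest the chute: the first to drop. Origin: its centre.
- ball2: the same ball in the next pocket: the second to drop. Origin: its centre.
- ball3: the same ball in the pocket after that: stays in the drum. Origin: its centre.
Things that resemble listed ones, but are neither listed nor needed, are in the scene too. What is shaped like the jar_blue but pink or purple is not meant.

How it is judged:
By the outcome, as a careful person would: the job done as asked, in the order asked, and still so for the second after the job is handed in, with the robot touching nothing.
It also fails if it takes over 61 s, if anything falls off the work surface, if the arm or the gripper's body presses on something with over 40 N, if the wrist force passes 120 N, or if a joint passes its speed limit or range.

## Working session

There is one attempt and no reset: what is moved stays moved. The work goes in short steps, Python scripts to look and compute and a tool call to move; the robot and the scene stay as the last step left them, time stands still between calls to the robot, and variables do not carry over. Pictures are saved under pics/ and viewed, about 8 in all and at most 12, crops included, and the job is handed in when it is done.

Besides the shell and the picture viewer there is one more tool, called as name(argument=value, ...) on one line, values as JSON. move_arm: Moves the arm, as the interface text tells. Its arguments: {"type":"object","properties":{"offset":{"type":"array"},"spin":{"type":"array"},"claw":{"type":"number"},"force":{"type":"number"}},"required":["offset","spin"]}

```bash
mkdir -p pics
cat > h.py <<'E'
import numpy as np, cv2
from bench import manip
def cam(c):
    R=cv2.Rodrigues(np.array(c["rvec"],float))[0]; return R,np.array(c["tvec"],float).ravel()
def ray(c,uv):
    R,t=cam(c); p=cv2.undistortPoints(np.array([[uv]],float),np.array(c["intrinsics"],float),np.array(c["dist"],float))[0,0]
    return -R.T@t, R.T@np.array([p[0],p[1],1.])
def at_z(c,uv,z):
    o,d=ray(c,uv); return o+d*(z-o[2])/d[2]
def deproj(c,mask):
    v,u=np.nonzero(mask&(c["range_z"]>0)); R,t=cam(c)
    p=cv2.undistortPoints(np.stack([u,v],1).astype(float)[:,None],np.array(c["intrinsics"],float),np.array(c["dist"],float))[:,0]
    z=c["range_z"][v,u][:,None]
    return (np.hstack([p,np.ones((len(p),1))])*z-t)@R
def save(c,n): cv2.imwrite("pics/"+n+".png",c["frame"][:,:,::-1])
E
python3 - <<'E'
from h import *
np.set_printoptions(precision=4,suppress=True)
s=manip.get_state();print(s["tool_pos"],s["tool_rot"],s["grip_width"],s["t"])
F=[]
for n in("scene","top"):
    c=manip.capture(n);F.append(c["frame"]);print(n,-cam(c)[0].T@cam(c)[1])
    for q in("jar_blue","jar_red","pad","drum_axis","crank_grip","ball1"):
        z={"pad":.008,"drum_axis":.165,"crank_grip":.21,"ball1":.2}.get(q,0)
        for r in manip.place_of(c,q)[:3]: print(q,round(r["p"],2),np.round(r["uv"],1),at_z(c,r["uv"],z))
    save(c,n)
E
```

```text
[0.2076 0.6418 0.3017] [[-0.0004  0.3077  0.9515]
 [-0.0017  0.9515 -0.3077]
 [-1.     -0.0017  0.0001]] 1.0005387119858102 0.0
scene [1.0063 0.6354 0.9593]
jar_blue 0.74 [327.9 291.1] [0.5264 0.339  0.    ]
jar_blue 0.6 [283.  349.6] [0.7028 0.3753 0.    ]
jar_blue 0.56 [339.4 234.7] [0.3847 0.2441 0.    ]
jar_red 0.76 [277.9 227.7] [0.4919 0.1248 0.    ]
pad 0.97 [203.2 206.7] [ 0.6039 -0.0534  0.008 ]
pad 0.43 [190.7  95.1] [ 0.3454 -0.4857  0.008 ]
drum_axis 0.84 [174.2 129.2] [ 0.5732 -0.2059  0.165 ]
crank_grip 0.8 [192.3  98.8] [ 0.4918 -0.2314  0.21  ]
ball1 0.64 [190.   96.7] [ 0.4844 -0.2547  0.2   ]
ball1 0.39 [183.5 130.4] [ 0.5768 -0.1498  0.2   ]
top [0.4834 0.0463 1.2034]
jar_blue 0.91 [195.1 263.9] [0.3913 0.2467 0.    ]
jar_blue 0.82 [159.8 202.4] [0.5465 0.3444 0.    ]
jar_blue 0.62 [145.5 144.7] [0.697  0.3894 0.    ]
jar_red 0.78 [243.9 223. ] [0.4992 0.1247 0.    ]
pad 0.65 [319.8 184.6] [ 0.6017 -0.0667  0.008 ]
drum_axis 0.89 [387.7 190.3] [ 0.5772 -0.2032  0.165 ]
crank_grip 0.77 [406.  230.3] [ 0.4892 -0.2322  0.21  ]
crank_grip 0.29 [319.  184.8] [ 0.5813 -0.0459  0.21  ]
ball1 0.55 [398.9 196.5] [ 0.5613 -0.2191  0.2   ]
```

```bash
python3 -c "
import cv2,numpy as np
a=cv2.imread('pics/scene.png')[60:384,120:400];b=cv2.imread('pics/top.png')[90:340,100:460]
cv2.imwrite('pics/ab.png',np.hstack([cv2.resize(a,(350,405)),cv2.resize(b,(450,405))]))"
```

```text
(no output)
```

View pics/ab.png

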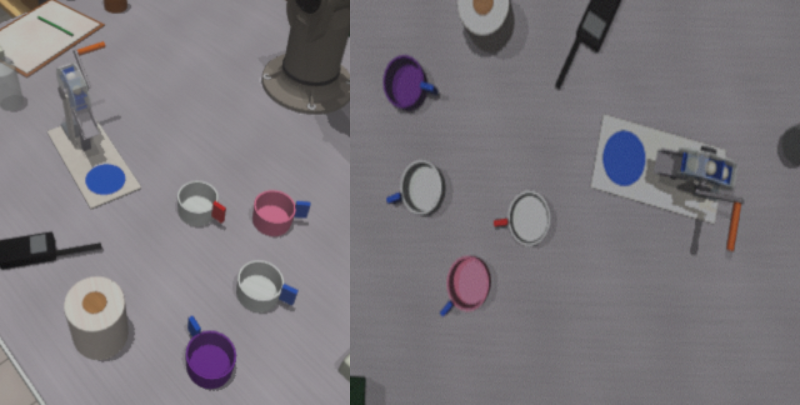

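The picture shows the aluminium blue-handled jar at about (158,206) in the top view, with purple and pink decoys. The pad is at (320,184), and the orange pin at about (406,230).

```bash
cat > m.py <<'E'
from h import *
np.set_printoptions(precision=4,suppress=True)
def circ(p):
    A=np.c_[2*p,np.ones(len(p))];x=np.linalg.lstsq(A,(p**2).sum(1),rcond=None)[0];return x[:2],np.sqrt(x[2]+x[0]**2+x[1]**2)
def hsv(c): return cv2.cvtColor(c["frame"],cv2.COLOR_RGB2HSV)
def run(n):
    c=manip.capture(n);h=hsv(c);full=np.ones((384,512),bool);P=np.zeros((384,512,3));P[c["range_z"]>0]=deproj(c,full)
    sat=(h[...,1]>120)&(h[...,2]>60)
    blue=sat&(h[...,0]>100)&(h[...,0]<125);org=sat&(h[...,0]>3)&(h[...,0]<18)
    X,Y,Z=P[...,0],P[...,1],P[...,2]
    near=np.hypot(X-.54,Y-.343)<.085
    rim=P[near&(Z>.044)&(Z<.056)&~blue]; print(n,"rim",len(rim),*circ(rim[:,:2]))
    hd=P[near&blue&(Z>.015)];print("handle n",len(hd),hd.mean(0),hd[hd[:,2]>.06].mean(0))
    pb=blue&(abs(X-.6)<.07)&(abs(Y+.06)<.07)&(Z<.03)
    print("pad depth",P[pb].mean(0),pb.sum(), P[pb][:,:2].min(0),P[pb][:,:2].max(0))
    cn,_=cv2.findContours(pb.astype(np.uint8),0,1);k=max(cn,key=cv2.contourArea);e=cv2.fitEllipse(k);print("pad ell",e[0],at_z(c,e[0],.008))
    o=P[org&(abs(X-.49)<.09)&(abs(Y+.23)<.08)&(Z>.1)];print("pin",len(o),o.mean(0),o[o[:,0]<np.median(o[:,0])].mean(0),o[o[:,0]>np.median(o[:,0])].mean(0),o[:,0].min(),o[:,0].max())
    b=P[(abs(X-.61)<.13)&(abs(Y+.11)<.16)&(Z>.004)&(Z<.013)];print("base",len(b),cv2.minAreaRect((b[:,:2]*1000).astype(np.float32)))
for n in("top","scene"): run(n)
E
python3 m.py
```

```text
top rim 188 [0.5364 0.3409] 0.03970140406185621
handle n 41 [0.5183 0.3897 0.0677] [0.5183 0.3897 0.0677]
pad depth [ 0.5948 -0.0643  0.0088] 862 [ 0.5543 -0.1059] [ 0.6367 -0.0235]
pad ell (318.8893127441406, 187.22901916503906) [ 0.5949 -0.0644  0.008 ]
pin 163 [ 0.4916 -0.232   0.217 ] [ 0.4762 -0.2289  0.2171] [ 0.5069 -0.2351  0.2169] 0.4604325731508395 0.5215383815488934
base 3663 ((609.9033203125, -110.14073181152344), (259.81988525390625, 319.1385192871094), 0.15706785023212433)
scene rim 238 [0.5372 0.3434] 0.03979960737427284
handle n 137 [0.5211 0.3937 0.0521] [0.52   0.3933 0.0661]
pad depth [ 0.5944 -0.0633  0.0073] 573 [ 0.5506 -0.1072] [ 0.6361 -0.0211]
pad ell (203.89805603027344, 203.05587768554688) [ 0.5949 -0.0626  0.008 ]
pin 91 [ 0.4913 -0.2288  0.2144] [ 0.4764 -0.2258  0.2143] [ 0.5061 -0.2318  0.2146] 0.4595674028511005 0.5209328975442125
base 2297 ((613.1492309570312, -113.47920227050781), (231.25721740722656, 310.1236877441406), 0.5894357562065125)
```

move_arm(offset=[[31,-25,-10],[62,-49,-20],[93,-74,-30],[124,-98,-40],[155,-123,-50],[186,-148,-60],[217,-172,-70],[248,-197,-80],[279,-221,-90],[310,-246,-100],[310,-246,-100],[310,-246,-100]], spin=[-5,-10,-16,-21,-26,-31,-37,-42,-47,-52,-52,-52], claw=60)

```text
t: 2.3
tool_pos: [0.5179, 0.3957, 0.2025]
tool_rot: [[-0.0, 0.94, 0.342], [0.0, 0.342, -0.94], [-1.0, -0.0, -0.0]]
ft_force: [-0.6, 1.2, 1.3]
grip_width: 0.683
```

```bash
cat > w.py <<'E'
from m import *
E
python3 - <<'E'
from h import *
np.set_printoptions(precision=4,suppress=True)
s=manip.get_state();print(s["t"],s["joint_pos"],s["tool_pos"],s["tool_rot"][:,1] if hasattr(s["tool_rot"],'shape') else s["tool_rot"])
c=manip.capture("wrist");save(c,"w1")
h=cv2.cvtColor(c["frame"],cv2.COLOR_RGB2HSV);P=np.zeros((384,512,3));P[c["range_z"]>0]=deproj(c,np.ones((384,512),bool))
bl=(h[...,1]>120)&(h[...,2]>60)&(h[...,0]>100)&(h[...,0]<125)&(np.hypot(P[...,0]-.519,P[...,1]-.3915)<.05)&(P[...,2]>.058)&(P[...,2]<.075)
q=P[bl];print(len(q),q.mean(0));print(cv2.minAreaRect((q[:,:2]*1000).astype(np.float32)))
r=(np.hypot(P[...,0]-.537,P[...,1]-.342)<.06)&(P[...,2]>.044)&(P[...,2]<.056)&(h[...,1]<80)
p=P[r][:,:2];A=np.c_[2*p,np.ones(len(p))];x=np.linalg.lstsq(A,(p**2).sum(1),rcond=None)[0];print(len(p),x[:2],np.sqrt(x[2]+x[0]**2+x[1]**2))
E
```

```text
2.3 [-0.948   0.5532  0.2794  1.7164 -0.1868  0.8983 -0.2427] [0.5179 0.3957 0.2025] [ 0.9398  0.3416 -0.0003]
583 [0.5169 0.3927 0.0651]
((517.35791015625, 391.57977294921875), (9.423637390136719, 27.23796844482422), 20.08856964111328)
1127 [0.5359 0.3416] 0.03921501621065212
```

move_arm(offset=[[-1,-1,-30],[-2,-1,-60],[-2,-1,-80],[-2,-1,-90],[-2,-1,-90],[-2,-1,-90]], spin=[0,0,0,0,0,0], claw=40)

```text
t: 3.1
tool_pos: [0.5158, 0.396, 0.1137]
tool_rot: [[0.001, 0.939, 0.343], [0.002, 0.343, -0.939], [-1.0, 0.001, -0.001]]
ft_force: [0.0, 0.6, 1.1]
grip_width: 0.459
```

move_arm(offset=[[0,0,0],[0,0,0],[0,0,0],[0,0,0],[0,0,0],[0,0,0]], spin=[0,0,0,0,0,0], claw=0, force=40)

```text
t: 3.85
tool_pos: [0.5158, 0.396, 0.1138]
tool_rot: [[0.001, 0.939, 0.343], [0.002, 0.343, -0.939], [-1.0, 0.001, -0.001]]
ft_force: [-1.6, -0.1, 3.3]
grip_width: 0.112
```

move_arm(offset=[[0,0,10],[0,0,30],[0,0,60],[0,0,90],[0,0,110],[0,0,110]], spin=[0,0,0,0,0,0])

```text
t: 4.6
tool_pos: [0.5165, 0.3965, 0.2259]
tool_rot: [[0.003, 0.939, 0.343], [0.004, 0.343, -0.939], [-1.0, 0.005, -0.003]]
ft_force: [0.0, -0.2, -2.0]
grip_width: 0.11
```

move_arm(offset=[[4,-12,5],[12,-45,10],[21,-80,10],[31,-115,10],[40,-150,10],[50,-185,10],[59,-220,10],[69,-255,10],[78,-290,10],[87,-325,10],[94,-350,5],[98,-363,0],[98,-363,0],[98,-363,0]], spin=[-1,-4,-7,-10,-13,-16,-19,-22,-25,-28,-30,-31,-31,-31])

```text
t: 6.35
tool_pos: [0.6143, 0.0344, 0.2258]
tool_rot: [[0.005, 0.982, -0.188], [0.003, -0.189, -0.982], [-1.0, 0.004, -0.004]]
ft_force: [1.6, -0.1, -1.7]
grip_width: 0.112
```

Run:
```python
from h import *
from scipy.optimize import least_squares
np.set_printoptions(precision=4,suppress=True)
s=manip.get_state();print(s["t"],s["joint_pos"])
I=[]
for n in("top","wrist","scene"):
    c=manip.capture(n);h=cv2.cvtColor(c["frame"],cv2.COLOR_RGB2HSV);P=np.zeros((384,512,3));P[c["range_z"]>0]=deproj(c,np.ones((384,512),bool))
    X,Y,Z=np.moveaxis(P,2,0);I.append(c["frame"])
    bl=(h[...,1]>120)&(h[...,2]>60)&(h[...,0]>100)&(h[...,0]<125)
    pb=bl&(abs(Z-.008)<.008)&(np.hypot(X-.595,Y+.063)<.06);print(n,"pad",pb.sum(),P[pb].mean(0) if pb.any() else 0,P[pb].min(0) if pb.any() else 0,P[pb].max(0) if pb.any() else 0)
    rm=(h[...,1]<80)&(abs(Z-.162)<.006)&(np.hypot(X-.603,Y+.025)<.055);p=P[rm][:,:2]
    if len(p)>20:
        A=np.c_[2*p,np.ones(len(p))];x=np.linalg.lstsq(A,(p**2).sum(1),rcond=None)[0];print("rim",len(p),x[:2],np.sqrt(x[2]+x[0]**2+x[1]**2))
cv2.imwrite("pics/h.png",np.hstack([cv2.resize(I[0][110:290,240:440],(400,360)),cv2.resize(I[1],(400,300),).copy() if 0 else cv2.resize(I[1],(400,360))])[:,:,::-1])
```

```text
6.35 [-0.5069  0.4925  0.4729  1.8041 -0.2802  0.9063 -0.0984]
top pad 397 [ 0.5833 -0.0795  0.0088] [ 0.5541 -0.1059  0.0019] [ 0.6323 -0.0421  0.0145]
rim 83 [ 0.6044 -0.0237] 0.03961368473092799
wrist pad 0 0 0 0
scene pad 413 [ 0.6022 -0.0572  0.0074] [ 0.5564 -0.1011  0.0015] [ 0.6363 -0.0223  0.0122]
rim 47 [ 0.6071 -0.0208] 0.038674761204887186
```

View pics/h.png

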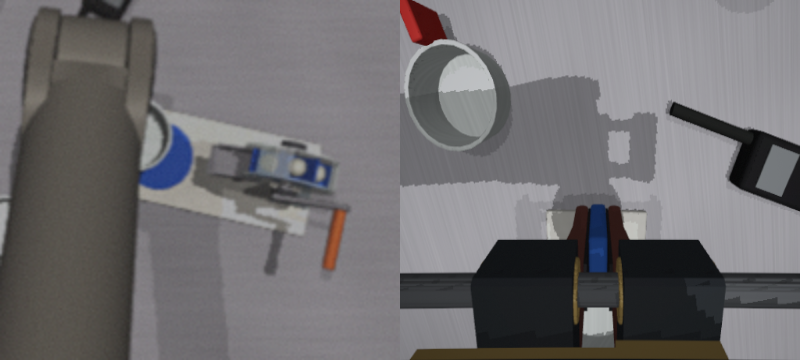

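The view shows the jar level in the grip, its handle at (600,235) and its rim next to the pad.

move_arm(offset=[[-3,-12,0],[-7,-33,0],[-8,-41,0],[-8,-41,-15],[-8,-41,-40],[-8,-41,-65],[-8,-41,-85],[-8,-41,-95],[-8,-41,-100],[-8,-41,-103],[-8,-41,-104],[-8,-41,-104]], spin=[0,0,0,0,0,0,0,0,0,0,0,0])

```text
t: 8.0
tool_pos: [0.6067, -0.0062, 0.1225]
tool_rot: [[0.006, 0.982, -0.188], [0.003, -0.188, -0.982], [-1.0, 0.005, -0.004]]
ft_force: [0.3, -0.3, -1.8]
grip_width: 0.108
```

```bash
cat > chk.py <<'E'
from h import *
np.set_printoptions(precision=4,suppress=True)
def circles():
  for n in("top","scene"):
    c=manip.capture(n);h=cv2.cvtColor(c["frame"],cv2.COLOR_RGB2HSV);P=np.zeros((384,512,3));P[c["range_z"]>0]=deproj(c,np.ones((384,512),bool))
    X,Y,Z=np.moveaxis(P,2,0)
    rm=(h[...,1]<80)&(abs(Z-.058)<.006)&(np.hypot(X-.595,Y+.063)<.055);p=P[rm][:,:2]
    if len(p)>20:
        A=np.c_[2*p,np.ones(len(p))];x=np.linalg.lstsq(A,(p**2).sum(1),rcond=None)[0];print(n,"rim",len(p),x[:2],np.sqrt(x[2]+x[0]**2+x[1]**2))
    save(c,n+"_%d"%c["shot"]);print(c["shot"])
if __name__=="__main__":
    s=manip.get_state();print(s["t"],s["ft_force"],s["tool_pos"]);circles()
E
python3 chk.py
```

```text
8.0 [ 0.2647 -0.3146 -1.8383] [ 0.6067 -0.0062  0.1225]
top rim 59 [ 0.5971 -0.066 ] 0.03838383880309676
9
scene rim 34 [ 0.5957 -0.0586] 0.041166680347792875
10
```

move_arm(offset=[[0,0,-1],[0,0,-2],[0,0,-2]], spin=[0,0,0])

```text
t: 8.48
tool_pos: [0.607, -0.0061, 0.1218]
tool_rot: [[0.006, 0.982, -0.188], [0.004, -0.188, -0.982], [-1.0, 0.006, -0.005]]
ft_force: [-3.3, 2.3, 10.7]
grip_width: 0.114
```

move_arm(offset=[[0,0,0],[0,0,0],[0,0,0],[0,0,0]], spin=[0,0,0,0], claw=30)

```text
t: 8.98
tool_pos: [0.607, -0.0061, 0.1217]
tool_rot: [[0.006, 0.982, -0.188], [0.003, -0.188, -0.982], [-1.0, 0.005, -0.005]]
ft_force: [0.3, 0.2, 0.4]
grip_width: 0.339
```

move_arm(offset=[[0,0,20],[0,0,60],[0,0,110],[0,0,160],[-6,-12,200],[-20,-40,218],[-38,-75,218],[-55,-105,218],[-72,-137,218],[-89,-170,218],[-105,-200,218],[-117,-224,218],[-117,-224,218],[-117,-224,218],[-117,-224,218]], spin=[0,0,0,-8,-17,-26,-35,-44,-53,-62,-71,-80,-88,-90.5,-90.5], claw=40)

```text
t: 10.85
tool_pos: [0.4898, -0.2303, 0.3405]
tool_rot: [[0.004, -0.196, -0.981], [-0.006, -0.981, 0.196], [-1.0, 0.005, -0.005]]
ft_force: [0.8, 0.1, -0.2]
grip_width: 0.459
```

Run:
```python
from chk import *
s=manip.get_state();print(s["t"],s["joint_pos"]);circles()
I=[]
for n in("wrist","scene"):
    c=manip.capture(n);h=cv2.cvtColor(c["frame"],cv2.COLOR_RGB2HSV);P=np.zeros((384,512,3));P[c["range_z"]>0]=deproj(c,np.ones((384,512),bool));I.append(c["frame"])
    X,Y,Z=np.moveaxis(P,2,0);o=(h[...,1]>120)&(h[...,2]>60)&(h[...,0]>3)&(h[...,0]<18)&(abs(X-.49)<.09)&(abs(Y+.23)<.08)&(Z>.15);q=P[o]
    print(n,len(q),q.mean(0) if len(q) else 0,cv2.minAreaRect((q[:,:2]*1000).astype(np.float32)) if len(q) else 0, np.percentile(q[:,2],95) if len(q) else 0)
cv2.imwrite("pics/k.png",np.hstack([cv2.resize(I[0],(400,300)),cv2.resize(I[1][60:240,130:370],(400,300))])[:,:,::-1])
```

```text
10.85 [-0.4705  0.3194  0.996   1.8804 -0.2977  1.0949 -1.1287]
top rim 180 [ 0.5972 -0.0642] 0.03979697238300022
11
scene rim 161 [ 0.5985 -0.0616] 0.039519831126037665
12
wrist 1983 [ 0.4923 -0.2334  0.2151] ((491.0151062011719, -233.37722778320312), (13.192541122436523, 63.389564514160156), 78.53599548339844) 0.21707632532774
scene 95 [ 0.4939 -0.2234  0.2514] ((486.58428955078125, -246.14089965820312), (116.96699523925781, 63.2069091796875), 79.06819915771484) 0.42971083330465804
```

View pics/k.png

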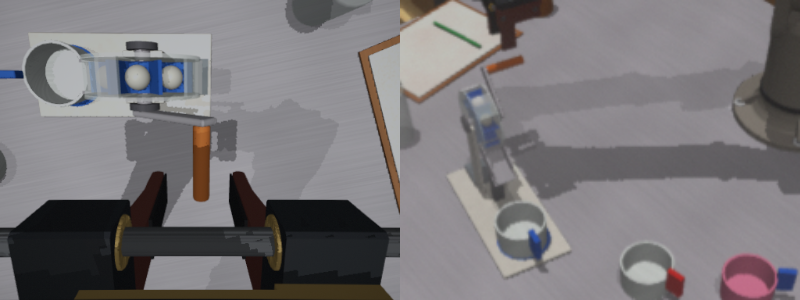

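Picture: the jar stands on the mark under the chute (wrist view 55,75). Two balls show in the drum, and the pin lies between the fingers in plan, at (200,160).

move_arm(offset=[[0,-3,-20],[0,-3,-45],[0,-3,-62],[0,-3,-70],[0,-3,-70],[0,-3,-70]], spin=[0,0,0,0,0,0])

```text
t: 11.8
tool_pos: [0.4903, -0.2334, 0.2706]
tool_rot: [[0.005, -0.196, -0.981], [-0.006, -0.981, 0.195], [-1.0, 0.005, -0.006]]
ft_force: [-0.0, -1.2, -0.1]
grip_width: 0.453
```

move_arm(offset=[[0,0,0],[0,0,0],[0,0,0],[0,0,0],[0,0,0],[0,0,0]], spin=[0,0,0,0,0,0], claw=0, force=8)

```text
t: 12.55
tool_pos: [0.4904, -0.2333, 0.2707]
tool_rot: [[0.005, -0.195, -0.981], [-0.006, -0.981, 0.195], [-1.0, 0.005, -0.006]]
ft_force: [0.8, 0.7, 1.4]
grip_width: 0.155
```

```bash
python3 -c "
import numpy as np
for j in np.arange(0,1.81,.05):
    a=j-.873;d=70*(np.sin(a)-np.sin(-.873));print(round(j,2),[round(.197*d,1),round(.98*d,1),round(70*(np.cos(a)-np.cos(.873)),1)])"
```

```text
0.0 [np.float64(0.0), np.float64(0.0), np.float64(0.0)]
0.05 [np.float64(0.5), np.float64(2.3), np.float64(2.6)]
0.1 [np.float64(0.9), np.float64(4.7), np.float64(5.1)]
0.15 [np.float64(1.4), np.float64(7.2), np.float64(7.5)]
0.2 [np.float64(2.0), np.float64(9.8), np.float64(9.8)]
0.25 [np.float64(2.5), np.float64(12.5), np.float64(11.9)]
0.3 [np.float64(3.1), np.float64(15.4), np.float64(13.8)]
0.35 [np.float64(3.7), np.float64(18.3), np.float64(15.7)]
0.4 [np.float64(4.3), np.float64(21.3), np.float64(17.3)]
0.45 [np.float64(4.9), np.float64(24.4), np.float64(18.9)]
0.5 [np.float64(5.5), np.float64(27.6), np.float64(20.2)]
0.55 [np.float64(6.2), np.float64(30.8), np.float64(21.4)]
0.6 [np.float64(6.8), np.float64(34.1), np.float64(22.4)]
0.65 [np.float64(7.5), np.float64(37.4), np.float64(23.3)]
0.7 [np.float64(8.2), np.float64(40.8), np.float64(24.0)]
0.75 [np.float64(8.9), np.float64(44.1), np.float64(24.5)]
0.8 [np.float64(9.6), np.float64(47.6), np.float64(24.8)]
0.85 [np.float64(10.2), np.float64(51.0), np.float64(25.0)]
0.9 [np.float64(10.9), np.float64(54.4), np.float64(25.0
[... 373 characters left out ...]
t64(15.6), np.float64(77.8), np.float64(20.1)]
1.3 [np.float64(16.3), np.float64(81.0), np.float64(18.7)]
1.35 [np.float64(16.9), np.float64(84.1), np.float64(17.2)]
1.4 [np.float64(17.5), np.float64(87.1), np.float64(15.5)]
1.45 [np.float64(18.1), np.float64(90.0), np.float64(13.7)]
1.5 [np.float64(18.7), np.float64(92.8), np.float64(11.7)]
1.55 [np.float64(19.2), np.float64(95.5), np.float64(9.6)]
1.6 [np.float64(19.7), np.float64(98.2), np.float64(7.3)]
1.65 [np.float64(20.2), np.float64(100.7), np.float64(4.9)]
1.7 [np.float64(20.7), np.float64(103.0), np.float64(2.4)]
1.75 [np.float64(21.2), np.float64(105.3), np.float64(-0.2)]
1.8 [np.float64(21.6), np.float64(107.4), np.float64(-3.0)]
```

move_arm(offset=[[0.5,2.5,2.5],[1,4.5,5],[1.5,7,7.5],[2,10,10],[2.5,12.5,12],[3,15.5,14],[3.5,18.5,15.5],[4.5,21.5,17.5],[5,24.5,19],[5.5,27.5,20],[6,31,21.5],[7,34,22.5],[7.5,37.5,23.5],[8,41,24],[8,41,24],[8,41,24],[8,41,24],[8,41,24]], spin=[0,0,0,0,0,0,0,0,0,0,0,0,0,0,0,0,0,0])

```text
t: 14.8
tool_pos: [0.499, -0.1918, 0.2951]
tool_rot: [[0.006, -0.195, -0.981], [-0.006, -0.981, 0.195], [-1.0, 0.004, -0.007]]
ft_force: [-0.1, -2.4, 7.0]
grip_width: 0.157
```

Run:
```python
from h import *
s=manip.get_state();print(s["t"],s["joint_pos"],s["ft_force"])
I=[manip.capture(n)["frame"] for n in("wrist","scene","top")]
cv2.imwrite("pics/b1.png",np.vstack([np.hstack([cv2.resize(I[0],(400,300)),cv2.resize(I[1][100:250,130:330],(400,300))]),np.hstack([cv2.resize(I[2][120:270,270:470],(400,300)),np.zeros((300,400,3),np.uint8)])])[:,:,::-1])
```

```text
14.8 [-0.50866636  0.36249596  0.95976193  1.9477991  -0.34937572  0.99995923
 -1.15562052] [-0.10956897 -2.37533346  7.02009171]
```

View pics/b1.png

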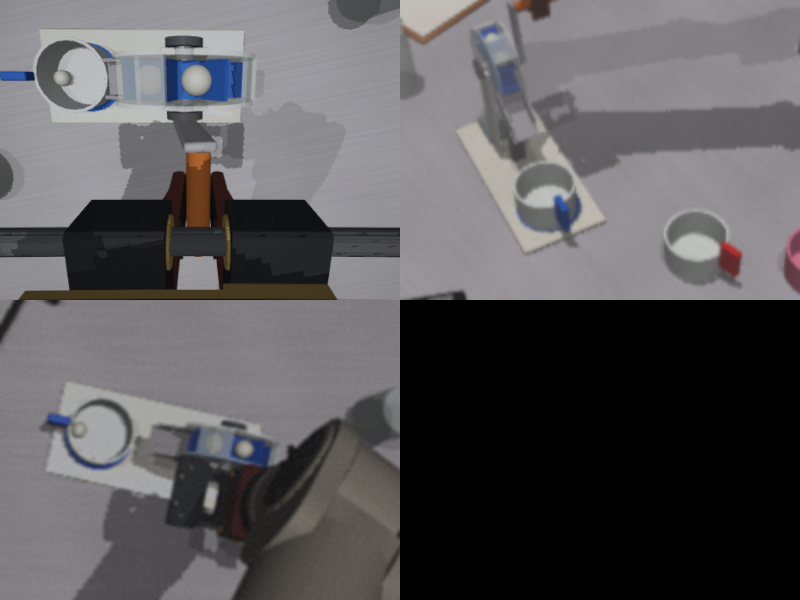

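Picture: ball 1 is in the jar (wrist view 62,77). Two balls remain in the drum, at (150,78) and (197,80). Next I turn on to about 1.6 rad.

move_arm(offset=[[0.5,3.5,0.5],[1.5,7,1],[2,10,1],[2.5,13.5,1],[3.5,17,1],[4,20.5,0.5],[5,24,0],[5.5,27,-1],[6,30.5,-1.5],[7,34,-2.5],[7.5,37,-4],[8,40,-5.5],[8.5,43.5,-7],[9.5,46.5,-8.5],[10,49,-10.5],[10.5,52,-12.5],[11,54.5,-14.5],[11,54.5,-14.5],[11,54.5,-14.5],[11,54.5,-14.5]], spin=[0,0,0,0,0,0,0,0,0,0,0,0,0,0,0,0,0,0,0,0])

```text
t: 17.45
tool_pos: [0.5101, -0.137, 0.2804]
tool_rot: [[0.006, -0.194, -0.981], [-0.005, -0.981, 0.194], [-1.0, 0.004, -0.007]]
ft_force: [2.2, -0.5, -3.6]
grip_width: 0.16
```

Run:
```python
from h import *
s=manip.get_state();print(s["t"],s["joint_pos"],s["ft_force"])
I=[manip.capture(n)["frame"] for n in("wrist","scene")]
cv2.imwrite("pics/b2.png",np.hstack([cv2.resize(I[0],(400,300)),cv2.resize(I[1][100:250,130:330],(400,300))])[:,:,::-1])
```

```text
17.45 [-0.60706773  0.36910507  0.9476157   1.9769691  -0.36015648  0.96618785
 -1.25071564] [ 2.17534097 -0.46691273 -3.62776258]
```

View pics/b2.png

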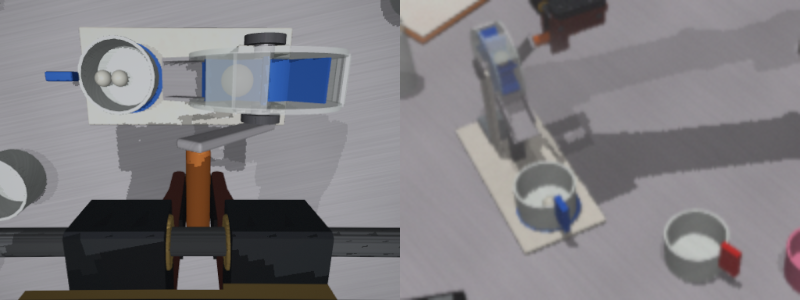

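Picture: two balls are in the jar (wrist view 103,78 and 120,78), and the third is in the drum at (237,80). I'll release and lift clear.

move_arm(offset=[[0,0,0],[0,0,0],[0,0,0],[0,0,0]], spin=[0,0,0,0], claw=34)

```text
t: 18.05
tool_pos: [0.51, -0.137, 0.2805]
tool_rot: [[0.006, -0.195, -0.981], [-0.005, -0.981, 0.195], [-1.0, 0.004, -0.007]]
ft_force: [-0.9, 0.0, -0.8]
grip_width: 0.389
```

move_arm(offset=[[0,0,15],[0,0,40],[0,0,70],[0,0,100],[0,0,120],[-20,-30,125],[-30,-60,125],[-30,-60,125],[-30,-60,125],[-30,-60,125]], spin=[0,0,0,0,0,0,0,0,0,0])

```text
t: 19.3
tool_pos: [0.4802, -0.1963, 0.4054]
tool_rot: [[0.006, -0.193, -0.981], [-0.005, -0.981, 0.193], [-1.0, 0.004, -0.007]]
ft_force: [0.0, 0.4, -0.4]
grip_width: 0.386
```

Run:
```python
from chk import *
s=manip.get_state();print(s["t"],s["ft_force"]);circles()
I=[manip.capture(n) for n in("wrist","top")]
for r in manip.place_of(I[1],"jar_red")[:1]: print(r["p"],at_z(I[1],r["uv"],0))
I=[c["frame"] for c in I]
cv2.imwrite("pics/f.png",np.hstack([cv2.resize(I[0],(400,300)),cv2.resize(I[1][120:270,270:470],(400,300))])[:,:,::-1])
```

```text
19.3 [ 0.0301  0.4358 -0.3523]
top rim 178 [ 0.5972 -0.0641] 0.039714882209300625
20
scene rim 159 [ 0.598  -0.0614] 0.03965899049975583
21
0.58 [0.4946 0.1253 0.    ]
```

View pics/f.png

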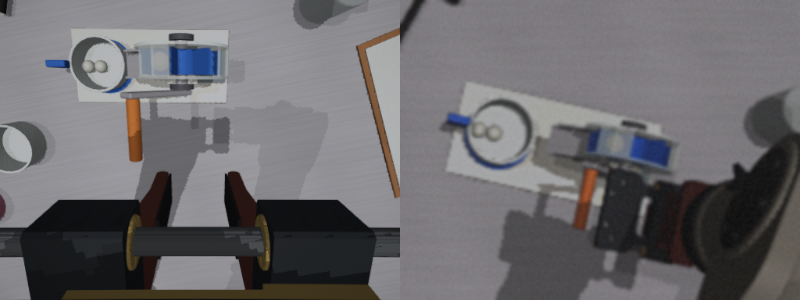

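Picture: two balls are in the jar on the mark at (95,66), the third is in the drum at (162,60), and the gripper is clear of everything.

```bash
python3 -c "
from bench import manip
print(manip.sign_off(), manip.get_state()['t'])"
```

```text
the job is handed in; nothing more can be done
the job is handed in; nothing more can be done
```

The job is done and handed in at about 19.5 s of the 61 s allowed. The aluminium jar with the blue handle stands upright on the blue mark under the chute, released, handle away from the drum.

I turned the crank over the top towards the chute at about 0.4 rad/s, well under half a turn a second. I stopped at about 0.7 rad after the first ball and about 1.55 rad after the second, then let go of the pin and lifted clear.

- **Balls:** the last pictures show two in the jar and the third still in the drum.
- **Jar position:** the rim fits put its centre at (0.597 to 0.598, -0.061 to -0.064) m. The mark is at (0.595, -0.0635) m, so the jar is about 3 mm off in x, close to the 2 mm calibration error. I left it there.
- **Red jar:** I never touched it. The last position reading was (0.495, 0.125) m against (0.499, 0.125) m at the start, and I put the 4 mm difference down to detector noise.
- **Forces:** the highest wrist force I read was about 11 N, when the jar was set down.

No check failed.

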